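# Clamp a block in the drilling jig and swing the drill bush over it

### The job

Set up the pine block for drilling, pushing everything with a fingertip: slide the block along the jig's fence until its end butts against the end stop, then push the red cam lever round until it rests on its pin, so that the cam holds the block tight against fence and stop. Last, push the blue bush arm by its knob round over the clamped block until it meets its rest pin. Do not lift the block, and leave the other things on the bench where they are.

Things in the scene. Friction and masses are not known exactly. Their poses are not given: they have to be found in the camera images.
- jig: Drilling jig screwed to the bench: dark board 250 (x) x 360 (y) x 18 mm. Origin under the board's centre; at zero yaw x points away from the robot, y left. 'Jig (x, y)' below is in this frame, in mm. An aluminium fence runs along y and an aluminium end stop stands at its left. A seated block has its centre at jig (53, 0). Cam lever axle at jig (-13.5, -10), bush arm axle at jig (53, 140).
- fence (a point): Middle of the fence's face towards the robot, at its top edge: jig (83, 0), 44 mm above the bench. The fence face runs 330 mm along the jig's y.
- end_stop (a point): Middle of the end stop's face against which the block butts, at its top edge: jig (56, 85), 44 mm above the bench; the face looks along the jig's -y and spans x = 30 to 83.
- pine_block: Loose pine block to be drilled, 60 x 170 x 30 mm, 0.1 to 0.2 kg, lying on the jig's board (top 48 mm above the bench) between cam and fence, its end 30 to 75 mm short of the end stop and its side a few mm off the fence. Origin under its centre; y is its long axis, roughly along the jig's y (yaw near the jig's).
- cam_lever (a joint): Cam lever angle (rad), anticlockwise from above; a brass cam 54 mm across, off-centre, turns under it. 0 = open: it points 135 deg anticlockwise from the jig's x (towards robot and left). Ends at 2.0 on its pin, pointing 250 deg (towards robot and right). Starts at 0 to 0.25. Slight friction (1 N), stays where left; over the last 0.15 rad the cam jams on the seated block and the push needed at the grip rises to about 10 N.
- lever_pivot (a point): Point on the cam lever's vertical axle, at the lever's height, 52 mm above the bench.
- lever_grip (a point): Point on the centre line of the lever's red round grip, 85 mm from the axle, 52 mm above the bench. The grip is 18 mm thick (43 to 61 mm above the bench) and level, and runs from 50 to 117 mm from the axle.
- lever_pin (a point): Top of the 10 mm steel pin on the board on which the lever comes to rest, 59 mm above the bench; 69 mm from the lever's axle.
- bush_arm (a joint): Angle of the blue bush arm (rad), anticlockwise from above. 0 = swung away: it points 150 deg anticlockwise from the jig's x (towards robot and a little left). Ends at 2.094 on its rest pin, lying along the block (270 deg, the jig's -y). Starts at 0 to 0.35. Slight friction (1 N), stays where left. Arm 26 mm wide, 110 mm long, 54 to 66 mm above the bench, so it clears the block by 4 mm (bush 2 mm).
- bush_pivot (a point): Point on the bush arm's vertical axle, 84 mm above the bench.
- bush_knob (a point): Point on the axis of the upright black knob near the bush arm's tip, 88 mm above the bench, 98 mm from the arm's axle. The knob is 18 mm in diameter from 77 to 99 mm above the bench; its top is at 103 mm.
- bush_pin (a point): Top of the 10 mm steel rest pin of the bush arm, standing on the end stop at jig (71.5, 95), 67 mm above the bench.
- glue_bottle: Bystander: white squeeze bottle of glue with a red nozzle, 197 mm tall; origin under its centre.
- dowel_1: Bystander: beech dowel, 20 mm x 150 mm, lying flat; origin under its centre.
- oak_offcut: Bystander: oak offcut, 45 x 120 x 22 mm, lying flat; origin under its centre.
- screw_box: Bystander: small carton of screws, 52 x 82 x 40 mm; origin under its centre.
- tape_measure: Bystander: yellow tape measure, 40 x 74 x 66 mm; origin under its centre.
- chisel_1: Bystander: chisel with a red handle, 238 mm long, lying flat; origin under its centre.

How it is judged:
By the outcome, as a careful person would: the job done as asked, in the order asked, and still so for the second after the job is handed in, with the robot touching nothing.
It also fails if it takes over 61 s, if anything falls off the work surface, if the arm or the gripper's body presses on something with over 40 N, if the wrist force passes 120 N, or if a joint passes its speed limit or range.

### The arm

A 7-joint arm with a two-finger parallel gripper is mounted at the origin on the work surface; the furniture and walls round the work are solid. World frame = base frame: x ahead of the robot, y to its left, z up, the work surface at z = 0. Lengths are in m, angles in rad, forces in N, time in s.
With the tool pointing down it reaches from about 0.4 to 0.875 m from the base axis. Payload 19.3 kg.
Tool frame: the origin (TCP) lies midway between the tips of the shut fingers; the grasp point (between the pads) lies 19 mm behind it; z points along the fingers, y is the line along which they close (so a half turn about z gives the same grasp; the last joint's range is limited). The gripper opens to 85 mm and grips with 20 to 120 N. Pads are 22 mm wide; open, the fingers measure 114 mm over their backs; the gripper's body (76 mm by 85 mm) begins 54 mm behind the grasp point. The pads swing forward as they close: fully open they stand 13 mm farther back than shut.
Start: joints at [-1.385, 0.521, -0.036, 1.599, 0.021, 1.021, -0.113], TCP at [0.158, 0.605, 0.231] pointing down, gripper open.
Joint ranges: [-2.91, 2.91], [-0.3, 2.13], [-1.5, 1.42], [0.17, 2.43], [-1.26, 4.41], [0.16, 1.93], [-2.52, 2.52]. Speed limits (rad/s): [1.89, 1.89, 2.39, 2.39, 3.01, 3.01, 3.01].

### API

Orientations are given as [roll, pitch, yaw] about the fixed x, y, z axes, in that order (R = Rz(yaw) Ry(pitch) Rx(roll)).
In Python, from workcell import * gives the robot as it stands. The module is installed in compiled form; this text tells all that it offers.
- The arm moves only by the tool play_rows, never from a script. Its argument "deltas" is a list of rows, each a list of 7 numbers: the shift along the tool's x, y, z in units of 500 mm (1.0 is 500 mm), then the turn, a rotation vector about the tool's x, y, z in units of 120 degrees (1.0 is 120 degrees), then the closure, from 0 (fully open) to 1 (shut). A call has 1 to 10 rows; each row is the pose to reach, as a shift and turn from the pose commanded when the call began, along the tool's axes at that moment; what a row does not reach only later rows make up. A row lasts 1/10 s, in which the tool goes at most 50 mm and 8.59 degrees, less where a joint would pass 70% of its speed; a pose out of reach is approached as far as the arm can. A call with a number of a shift or a turn outside -1 to 1 is refused whole. A call with a gripper value outside its range is refused whole. The fingers move at their own pace and stop on an object; "newtons" is the grip in N (left out, the last holds). Time passes only in rows, so rows that repeat a pose let the fingers close. It gives the time, the measured TCP pose, the force, the opening and the grip force at its end, in the units of the state.
- observe(): the state, without advancing time (a new reading comes with each control period).
- grab_frame(name): name is "scene" or "top" or "wrist"; returns the picture (480x640x3 uint8, red, green, blue); there is no depth.
- get_calibration(name): a dict with "fovy" (degrees; the focal length in pixels is half the picture's height over the tangent of half this angle, whatever the lens; pixels are square), "cx", "cy" (the principal point, pixels), "xyz" and "rotation" of the camera in the world. Camera axes: x right, y down, z forward; pixel columns grow to the right and rows downward; lengths in m; the calibration is good to about 2 mm. A picture is of the moment at which its call begins: read the wrist's pose just before it. get_calibration takes no time and is no camera call; for the wrist camera it gives the pose at the moment of the call.
- job_done(): hands the job in; it is judged then, once.
The state is a dict: "clock": time; "qpos": joint angles; "qd": joint speeds; "joint_efforts": joint torques, N m; "position": TCP position; "tool_rot": TCP orientation; "force": force on the tool from outside, world axes, zero at the start; "moment": the same for the moment, N m; "grip_width": finger opening in m; "finger_force": force on a finger pad.
Only numpy, scipy, OpenCV 4.12 (cv2) and the standard library are available. Lean on these libraries where they do the work, as an engineer would, in place of code of your own. Each camera call takes 0.05 s, during which the arm holds its last target. There are 200 camera calls.

## Working session

There is one attempt and no reset: what is moved stays moved. The work goes in short steps, Python scripts to look and compute and a tool call to move; the robot and the scene stay as the last step left them, time stands still between calls to the robot, and variables do not carry over. Pictures are saved under pics/ and viewed, at most 12 in all, crops included, and the job is handed in when it is done.

Besides the shell and the picture viewer there is one more tool, called after "Call:" as name([rows], argument=value, ...), one row to a line, values as JSON. play_rows: Moves the arm, as the interface text tells. Its arguments: {"type":"object","properties":{"deltas":{"type":"array"},"newtons":{"type":"number"}},"required":["deltas"]}

```bash
mkdir -p pics; cat > h.py <<'E'
from workcell import *
import numpy as np, cv2
from scipy.spatial.transform import Rotation as R
def cal(n):
    c=get_calibration(n); f=240/np.tan(np.radians(c["fovy"])/2)
    M=np.array(c["rotation"]); 
    if M.shape!=(3,3): M=R.from_euler('xyz',M).as_matrix()
    return f,c["cx"],c["cy"],np.array(c["xyz"]),M
def ray(n,u,v,z,c=None):
    f,cx,cy,p,M=c or cal(n)
    d=M@np.array([(u-cx)/f,(v-cy)/f,1]); return p+d*(z-p[2])/d[2]
def proj(n,P,c=None):
    f,cx,cy,p,M=c or cal(n); q=M.T@(np.array(P)-p); return np.array([f*q[0]/q[2]+cx,f*q[1]/q[2]+cy])
def save(n,name):
    im=grab_frame(n); cv2.imwrite(f"pics/{name}.png",im[:,:,::-1]); return im
E
python3 - <<'E'
from h import *
for n in("top","scene"): save(n,n+"0"); print(get_calibration(n))
print(observe())
E
```

```text
{'fovy': 50.91166382308084, 'cx': 318.14696982190327, 'cy': 235.37149438824787, 'xyz': array([ 0.32782857, -0.0475615 ,  1.36023083]), 'rotation': array([-3.01478065, -0.00686573, -1.58202403])}
{'fovy': 43.05996600360394, 'cx': 323.3236763096191, 'cy': 239.1972423857065, 'xyz': array([-0.00432384, -0.78462502,  1.00198159]), 'rotation': array([-2.36760605,  0.01085792, -0.59665506])}
{'clock': 0.1, 'qpos': array([-1.38515666,  0.52192579, -0.03628416,  1.59992993,  0.02119019,
        1.02108896, -0.1128033 ]), 'qd': array([-1.54939668e-03, -1.85762753e-03,  1.23767060e-03, -6.12089285e-04,
       -2.61574408e-04, -3.07699370e-04, -8.64865508e-05]), 'joint_efforts': array([ 3.62121027e-03, -9.28481913e+01,  1.98408991e+00, -3.70526612e+01,
        1.80822954e-02,  5.59565509e-03, -3.93121354e-06]), 'position': array([0.15814209, 0.60436626, 0.23080914]), 'tool_rot': array([-3.14062844e+00,  7.98550209e-05,  2.88569572e+00]), 'force': array([-0.46936607, -0.14600259, -0.19551633]), 'moment': array([ 0.02006275, -0.00378423, -0.01562861]), 'finger_force': 0.0, 'grip_width': 0.08550357723456735}
```

View pics/top0.png

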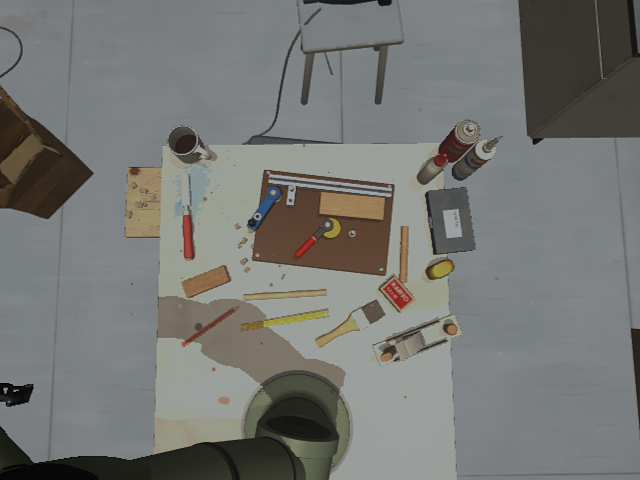

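View pics/scene0.png

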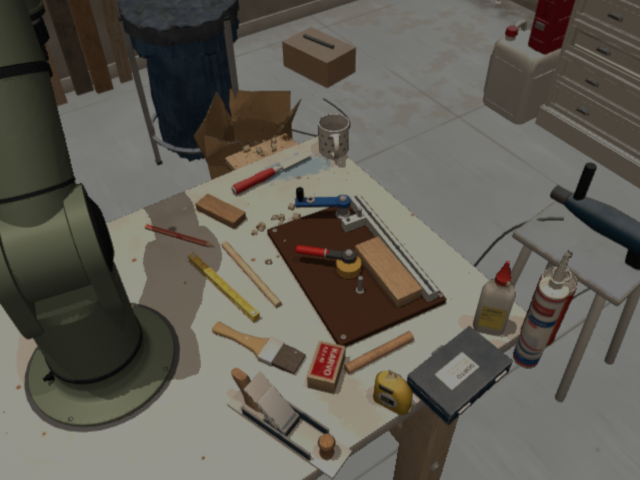

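Top view: the board has corners near (265,170), (394,184), (388,275) and (252,260). The block is at about (351,205), the lever grip at (308,246), its axle at (329,229), and the bush arm runs from (275,190) to (257,222). I'll measure these properly next.

```bash
python3 - <<'E'
from h import *
im=cv2.imread("pics/top0.png"); c=cal("top")
cv2.imwrite("pics/crop0.png",cv2.resize(im[155:285,230:415],None,fx=4.3,fy=4.3,interpolation=cv2.INTER_CUBIC))
hsv=cv2.cvtColor(im,cv2.COLOR_BGR2HSV)
def big(m,roi):
    k=np.zeros_like(m); x0,y0,x1,y1=roi; k[y0:y1,x0:x1]=m[y0:y1,x0:x1]
    cs,_=cv2.findContours(k,cv2.RETR_EXTERNAL,cv2.CHAIN_APPROX_NONE); return max(cs,key=cv2.contourArea)
roi=(240,160,405,285)
print("hsv board",hsv[255,350],"block",hsv[205,350],"red",hsv[247,306],"blue",hsv[205,266],"bench",hsv[290,300])
for n,lo,hi,z in(("board",(0,60,25),(14,255,120),.018),("block",(10,60,130),(25,200,255),.048),("red",(0,170,130),(8,255,255),.052),("blue",(100,120,60),(125,255,255),.066)):
    k=big(cv2.inRange(hsv,lo,hi),roi); r=cv2.minAreaRect(k); b=cv2.boxPoints(r)
    w=np.array([ray("top",u,v,z,c)[:2] for u,v in b])
    print(n,b.round(1).tolist(),w.round(4).tolist(),w.mean(0).round(4),[round(float(np.degrees(np.arctan2(*(w[(i+1)%4]-w[i])[::-1]))),1) for i in(0,1)])
E
```

```text
hsv board [ 11 114  94] block [ 18 106 154] red [  2 199 156] blue [106 157 127] bench [ 19  48 117]
board [[251.8000030517578, 259.70001220703125], [262.20001220703125, 169.10000610351562], [395.1000061035156, 184.39999389648438], [384.70001220703125, 275.0]] [[0.4353, 0.1188], [0.6827, 0.0918], [0.6367, -0.2697], [0.3908, -0.2344]] [ 0.5364 -0.0734] [-6.2, -97.3]
block [[319.20001220703125, 213.10000610351562], [321.20001220703125, 191.6999969482422], [384.6000061035156, 197.6999969482422], [382.6000061035156, 219.1999969482422]] [[0.5542, -0.0618], [0.6118, -0.0679], [0.5938, -0.2359], [0.5364, -0.2289]] [ 0.574  -0.1486] [-6.0, -96.1]
red [[294.0, 254.0], [311.0, 237.0], [314.5, 240.5], [297.5, 257.5]] [[0.4463, 0.005], [0.4904, -0.0397], [0.4811, -0.0487], [0.4371, -0.0041]] [ 0.4637 -0.0219] [-45.3, -135.8]
blue [[243.8000030517578, 223.0], [271.6000061035156, 183.89999389648438], [281.79998779296875, 191.10000610351562], [254.0, 230.1999969482422]] [[0.5269, 0.134], [0.63, 0.0621], [0.6105, 0.0355], [0.5078, 0.1077]] [0.5688 0.0848] [-34.9, -126.3]
```

View pics/crop0.png

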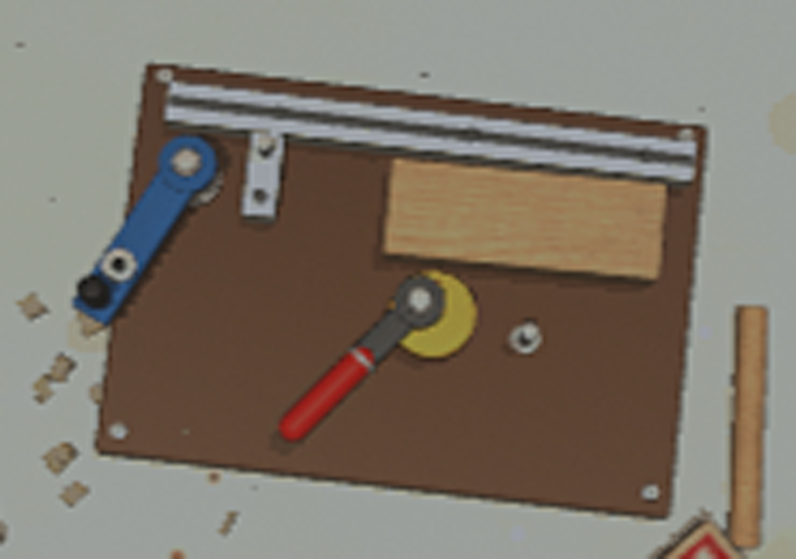

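Crop (4.3x, offset (230,155)): board corners at (150,65), (706,127), (666,518) and (98,452), bush axle at (187,160), knob at (94,290), lever axle at (420,299), lever tip at (290,430), and lever pin at (525,337). I'll fit the jig frame from these.

```bash
cat >> h.py <<'E'
import json,os
if os.path.exists("jig.json"): J=json.load(open("jig.json"))
def w2j(p):
    d=np.array(p)[:2]-J["t"]; c,s=np.cos(J["a"]),np.sin(J["a"]); return np.array([c*d[0]+s*d[1],-s*d[0]+c*d[1]])*1000
def j2w(p):
    x,y=np.array(p)/1000; c,s=np.cos(J["a"]),np.sin(J["a"]); return np.array([c*x-s*y,s*x+c*y])+J["t"]
def st():
    o=observe(); print("t",round(o["clock"],2),"jig",w2j(o["position"]).round(1),"z",round(o["position"][2]*1000,1),"yaw-jig",round(np.degrees(o["tool_rot"][2]-J["a"]),2),"rp",o["tool_rot"][:2].round(3),"F",o["force"].round(1),"q",o["qpos"].round(2))
E
python3 - <<'E'
from h import *
import h
from scipy.optimize import least_squares
c=cal("top")
cr=lambda u,v:(u/4.3+230-.4,v/4.3+155-.4)
P=[((150,65),.018,(125,180)),((706,127),.018,(125,-180)),((666,518),.018,(-125,-180)),((98,452),.018,(-125,180)),((187,160),.075,(53,140)),((420,299),.065,(-13.5,-10))]
W=np.array([ray("top",*cr(*p),z,c)[:2] for p,z,_ in P]); L=np.array([q for *_,q in P])/1000
f=lambda v:(np.c_[np.cos(v[2])*L[:,0]-np.sin(v[2])*L[:,1],np.sin(v[2])*L[:,0]+np.cos(v[2])*L[:,1]]+v[:2]-W).ravel()
s=least_squares(f,[.53,-.07,-.1]); print(s.x,(f(s.x)*1000).reshape(-1,2).round(1))
json.dump(dict(t=list(s.x[:2]),a=s.x[2]),open("jig.json","w")); h.J=dict(t=s.x[:2],a=s.x[2])
for n,p,z in(("knob",(94,288),.103),("levertip",(290,432),.052),("leverpin",(525,337),.059),("blk1",(395,158),.048),("blk2",(667,184),.048),("blk3",(658,280),.048),("blk4",(385,252),.048),("stop a",(284,135),.044),("fence l",(166,120),.044),("fence r",(692,182),.044),("dowel",(750,308),.02),("dowel2",(745,545),.02)):
    print(n,w2j(ray("top",*cr(*p),z,c)).round(1))
for n,p,z in(("bottle",(425,175),.03),("nozzle",(441,158),.19),("box",(397,293),.04),("tape",(440,268),.06)): print(n,w2j(ray("top",*p,z,c)).round(1))
st(); print("j2w",j2w((53,-190)),j2w((53,140)))
E
```

```text
[ 0.53621472 -0.07433433 -0.12658909] [[ 2.1  2.8]
 [ 0.2 -2.5]
 [-1.1 -3.2]
 [-0.3  2.7]
 [-0.4  0.4]
 [-0.5 -0.2]]
knob [-34.6 181.1]
levertip [-101.1   59.1]
leverpin [-27.9 -75.6]
blk1 [75.1 15.4]
blk2 [  78.5 -153.1]
blk3 [  18.2 -153.5]
blk4 [16.  14.8]
stop a [82.4 85.4]
fence l [ 83.3 159.2]
fence r [  82.4 -168.8]
dowel [  12.1 -215.7]
dowel2 [-135.3 -226.5]
bottle [ 156.5 -257.5]
nozzle [ 158.3 -260.8]
box [-168.3 -210.8]
tape [ -92.3 -311.9]
t 0.1 jig [-460.7  625.5] z 230.8 yaw-jig 172.59 rp [-3.141  0.   ] F [-0.5 -0.1 -0.2] q [-1.39  0.52 -0.04  1.6   0.02  1.02 -0.11]
j2w [ 0.56480289 -0.26950533] [0.6064658  0.05785411]
```

Call:
play_rows([
  [-0.871,-0.492,0,0,0,-0.0618,1],
  [-0.871,-0.492,0,0,0,-0.0618,1],
  [-0.871,-0.492,0,0,0,-0.0618,1],
  [-0.871,-0.492,0,0,0,-0.0618,1],
  [-0.871,-0.492,0,0,0,-0.0618,1],
  [-0.871,-0.492,0,0,0,-0.0618,1],
  [-0.871,-0.492,0,0,0,-0.0618,1],
  [-0.871,-0.492,0,0,0,-0.0618,1],
  [-0.871,-0.492,0,0,0,-0.0618,1],
  [-0.871,-0.492,0,0,0,-0.0618,1],
], newtons=40)

```text
clock: 1.1
position: [0.5182, 0.2548, 0.2312]
tool_rot: [-3.141, -0.0, 3.015]
force: [1.2, 1.2, -0.5]
grip_width: 0.0004
finger_force: 0.0
```

```bash
python3 -c "from h import *;st()"
```

```text
t 1.1 jig [-59.4 324.3] z 231.2 yaw-jig 180.02 rp [-3.141 -0.   ] F [ 1.2  1.2 -0.5] q [-0.59  0.45  0.04  1.73 -0.02  0.96  0.9 ]
```

Call:
play_rows([
  [-0.207,-0.99,0,0,0,0,1],
  [-0.207,-0.99,0,0,0,0,1],
  [-0.207,-0.99,0,0,0,0,1],
  [-0.207,-0.99,0,0,0,0,1],
  [-0.207,-0.99,0,0,0,0,1],
  [-0.207,-0.99,0,0,0,0,1],
  [-0.207,-0.99,0,0,0,0,1],
  [-0.207,-0.99,0,0,0,0,1],
  [-0.207,-0.99,0,0,0,0,1],
  [-0.207,-0.99,0,0,0,0,1],
])

```text
clock: 2.1
position: [0.5566, -0.2438, 0.2312]
tool_rot: [3.141, -0.0, 3.015]
force: [1.0, 0.8, -0.4]
grip_width: -0.0001
finger_force: 0.0
```

```bash
python3 - <<'E'
from h import *
st(); save("wrist","w1")
E
```

```text
t 2.1 jig [  41.7 -165.6] z 231.2 yaw-jig 180.02 rp [ 3.141 -0.   ] F [ 1.   0.8 -0.4] q [ 0.21  0.5   0.16  1.65 -0.09  0.99  1.84]
```

View pics/w1.png

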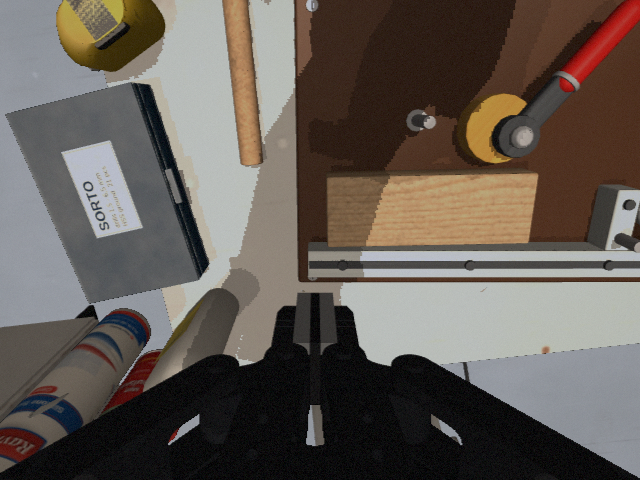

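The wrist view shows the block between x px 328 and 537, with its right end at px 328, clear of the dowel. The fingertip is shut. I'll descend behind that end.

Call:
play_rows([
  [0,-0.044,0,0,0,0,1],
  [0,-0.044,0.1,0,0,0,1],
  [0,-0.044,0.2,0,0,0,1],
  [0,-0.044,0.3,0,0,0,1],
  [0,-0.044,0.36,0,0,0,1],
  [0,-0.044,0.396,0,0,0,1],
  [0,-0.044,0.396,0,0,0,1],
])

```text
clock: 2.85
position: [0.5525, -0.2629, 0.0306]
tool_rot: [3.141, -0.004, 3.015]
force: [0.2, 0.4, -0.2]
grip_width: -0.0003
finger_force: 0.0
```

```bash
python3 - <<'E'
from h import *
st()
E
```

```text
t 2.85 jig [  40. -185.] z 30.6 yaw-jig 180.02 rp [ 3.141 -0.004] F [ 0.2  0.4 -0.2] q [ 0.27  0.77  0.11  1.76 -0.13  0.62  1.9 ]
```

Call:
play_rows([
  [-0.006,0.02,0,0,0,0,1],
  [-0.006,0.035,0,0,0,0,1],
  [-0.006,0.05,0,0,0,0,1],
  [-0.006,0.065,0,0,0,0,1],
  [-0.006,0.08,0,0,0,0,1],
  [-0.006,0.095,0,0,0,0,1],
  [-0.006,0.11,0,0,0,0,1],
  [-0.006,0.125,0,0,0,0,1],
  [-0.006,0.14,0,0,0,0,1],
  [-0.006,0.145,0,0,0,0,1],
])

```text
clock: 3.85
position: [0.5665, -0.191, 0.0333]
tool_rot: [3.141, -0.0, 3.016]
force: [-0.2, -0.5, 0.5]
grip_width: 0.0
finger_force: 0.6
```

```bash
python3 - <<'E'
from h import *
st(); im=save("top","t1")
cv2.imwrite("pics/crop1.png",cv2.resize(im[155:285,230:415,::-1],None,fx=4.3,fy=4.3,interpolation=cv2.INTER_CUBIC))
E
```

```text
t 3.85 jig [  44.7 -111.9] z 33.3 yaw-jig 180.06 rp [ 3.141 -0.   ] F [-0.2 -0.5  0.5] q [ 0.15  0.75  0.12  1.81 -0.14  0.59  1.8 ]
```

View pics/crop1.png

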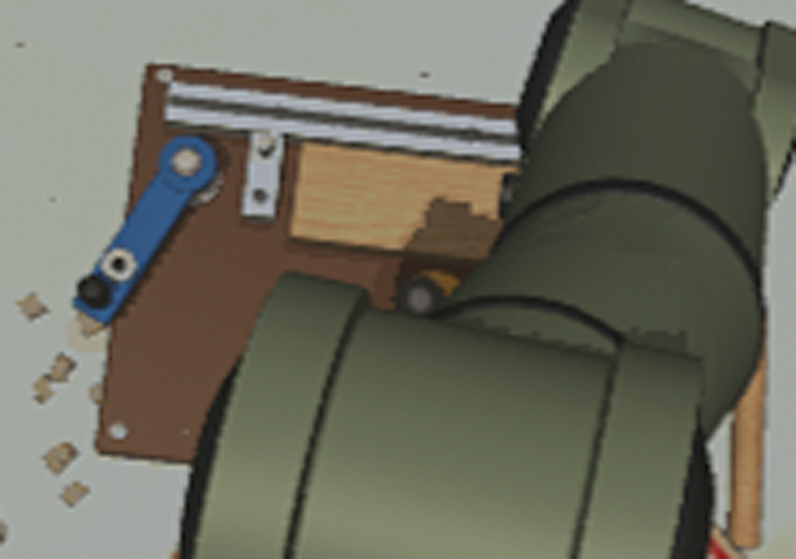

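The block has slid to within about 8–10 mm of the stop: block edge at crop px (300,140), stop face at (284,135). I'll continue slowly.

Call:
play_rows([
  [0,0.004,0,0,0,0,1],
  [0,0.008,0,0,0,0,1],
  [0,0.012,0,0,0,0,1],
  [0,0.014,0,0,0,0,1],
  [0,0.016,0,0,0,0,1],
])

```text
clock: 4.4
position: [0.5672, -0.1842, 0.0333]
tool_rot: [-3.142, -0.0, 3.015]
force: [-0.1, -0.0, -0.2]
grip_width: 0.0003
finger_force: 0.3
```

```bash
python3 - <<'E'
from h import *
st()
E
```

```text
t 4.4 jig [  44.6 -105.1] z 33.3 yaw-jig 180.01 rp [-3.142 -0.   ] F [-0.1 -0.  -0.2] q [ 0.13  0.75  0.12  1.81 -0.15  0.59  1.79]
```

Call:
play_rows([
  [0,0.003,0,0,0,0,1],
  [0,0.006,0,0,0,0,1],
  [0,0.008,0,0,0,0,1],
  [0,0.01,0,0,0,0,1],
])

```text
clock: 4.8
position: [0.5679, -0.1795, 0.0333]
tool_rot: [-3.141, 0.0, 3.015]
force: [-0.4, -6.6, -0.5]
grip_width: -0.0002
finger_force: 3.1
```

```bash
python3 - <<'E'
from h import *
st(); im=save("top","t2"); cv2.imwrite("pics/crop2.png",cv2.resize(im[165:225,260:360,::-1],None,fx=7,fy=7,interpolation=cv2.INTER_CUBIC))
E
```

```text
t 4.8 jig [  44.7 -100.3] z 33.3 yaw-jig 180.0 rp [-3.141  0.   ] F [-0.4 -6.6 -0.5] q [ 0.12  0.75  0.12  1.81 -0.15  0.59  1.78]
```

View pics/crop2.png

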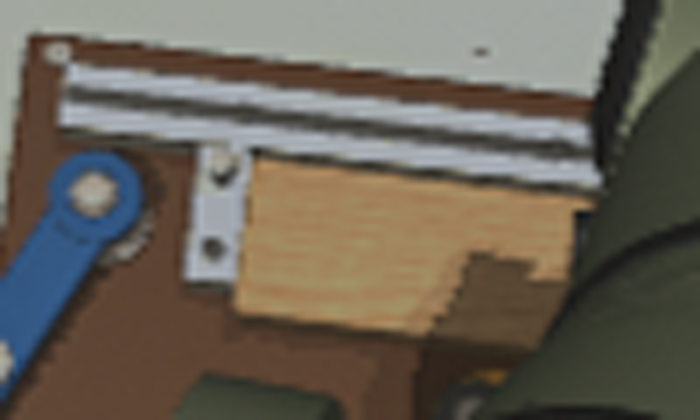

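The block butts against the stop (6.6 N push-back), with a sliver of gap at the fence, which the cam should close. I'll back off and go to the inner side of the lever.

Call:
play_rows([
  [0,-0.02,0,0,0,0,1],
  [0,-0.024,-0.08,0,0,0,1],
  [0,-0.024,-0.174,0,0,0,1],
  [0.04,0.06,-0.18,0,0,0,1],
  [0.09,0.15,-0.18,0,0,0,1],
  [0.14,0.24,-0.18,0,0,0,1],
  [0.18,0.32,-0.18,0,0,0,1],
  [0.194,0.357,-0.18,0,0,0,1],
  [0.194,0.357,-0.09,0,0,0,1],
  [0.194,0.357,-0.002,0,0,0,1],
])

```text
clock: 5.85
position: [0.4952, 0.0108, 0.0342]
tool_rot: [3.14, 0.003, 3.017]
force: [0.6, -0.2, -0.5]
grip_width: -0.0
finger_force: 0.0
```

```bash
python3 - <<'E'
from h import *
st(); save("scene","s2")
o=observe(); p=w2j(o["position"])
# plan: tool rectangle half 11x15.3 against grip (radius 9) at lever angle th
a=np.array([-13.5,-10])
for lev in (0.12,.3,.5,.7,.9,1.1,1.3,1.5,1.7,1.8,1.85,1.9,1.95,2.0):
    t=np.radians(135)+lev; u=np.array([np.cos(t),np.sin(t)]); n=np.array([u[1],-u[0]])
    q=a+85*u+n*(9+11*abs(n[0])+15.3*abs(n[1])); d=q-p
    print(lev,q.round(1),"tool",(d*[-1,1]/500).round(3))
E
```

```text
t 5.85 jig [-51.4  79.3] z 34.2 yaw-jig 180.11 rp [3.14e+00 3.00e-03] F [ 0.6 -0.2 -0.5] q [-0.22  0.65  0.11  2.08 -0.16  0.42  1.45]
0.12 [-63.2  64.4] tool [ 0.016 -0.028]
0.3 [-75.8  54.1] tool [ 0.041 -0.048]
0.5 [-87.5  39.6] tool [ 0.065 -0.077]
0.7 [-96.   22.3] tool [ 0.082 -0.112]
0.9 [-100.9    5.6] tool [ 0.092 -0.145]
1.1 [-102.7  -10.7] tool [ 0.095 -0.178]
1.3 [-101.1  -27.7] tool [ 0.092 -0.212]
1.5 [-95.9 -44.7] tool [ 0.082 -0.246]
1.7 [-86.8 -60.8] tool [ 0.063 -0.278]
1.8 [-80.8 -68.2] tool [ 0.051 -0.293]
1.85 [-77.5 -71.7] tool [ 0.045 -0.3  ]
1.9 [-73.9 -75. ] tool [ 0.038 -0.306]
1.95 [-70.2 -78.1] tool [ 0.03  -0.313]
2.0 [-66.2 -81.1] tool [ 0.022 -0.318]
```

View pics/s2.png

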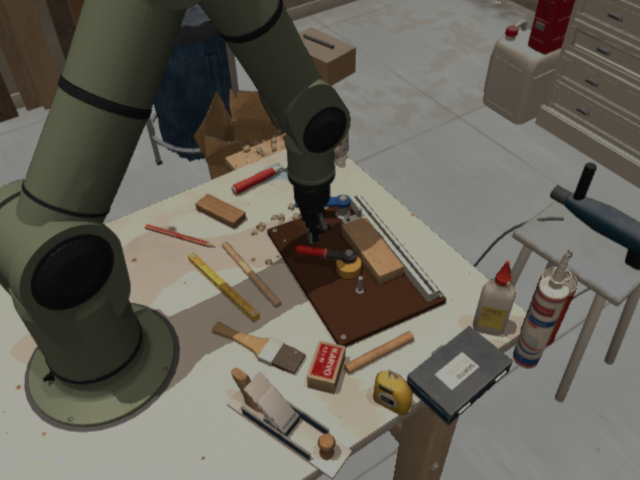

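The fingertip is down on the inner side of the red lever (about px (313,240)), and the block is at the stop. I'll push along the arc.

Call:
play_rows([
  [0.016,-0.028,0,0,0,0,1],
  [0.041,-0.048,0,0,0,0,1],
  [0.065,-0.077,0,0,0,0,1],
  [0.082,-0.112,0,0,0,0,1],
  [0.092,-0.145,0,0,0,0,1],
  [0.095,-0.178,0,0,0,0,1],
  [0.092,-0.212,0,0,0,0,1],
  [0.082,-0.246,0,0,0,0,1],
  [0.063,-0.278,0,0,0,0,1],
  [0.063,-0.278,0,0,0,0,1],
])

```text
clock: 6.9
position: [0.4461, -0.1271, 0.0364]
tool_rot: [-3.14, 0.003, 3.011]
force: [-0.4, -0.4, -0.2]
grip_width: -0.0003
finger_force: 0.0
```

```bash
python3 - <<'E'
from h import *
st(); im=save("scene","s3"); cv2.imwrite("pics/s3c.png",cv2.resize(im[170:350,240:460,::-1],None,fx=3.3,fy=3.3))
E
```

```text
t 6.9 jig [-82.7 -63.7] z 36.4 yaw-jig 179.79 rp [-3.14e+00  3.00e-03] F [-0.4 -0.4 -0.2] q [ 0.1   0.61  0.07  2.16 -0.1   0.37  1.69]
```

View pics/s3c.png

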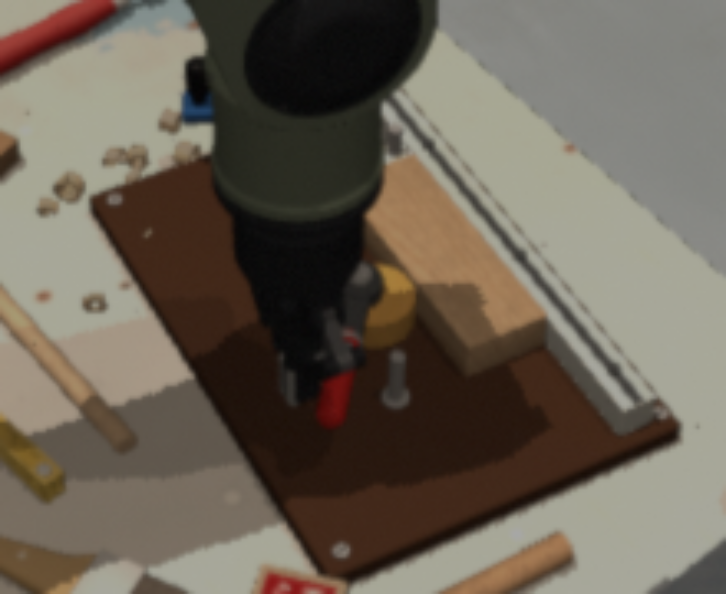

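The red lever is being pushed round and is about 15° short of its pin (crop px (397,375)). I'll finish slowly.

Call:
play_rows([
  [-0.005,-0.008,0,0,0,0,1],
  [-0.01,-0.016,0,0,0,0,1],
  [-0.015,-0.021,0,0,0,0,1],
  [-0.02,-0.025,0,0,0,0,1],
  [-0.025,-0.029,0,0,0,0,1],
  [-0.029,-0.032,0,0,0,0,1],
  [-0.029,-0.032,0,0,0,0,1],
])

```text
clock: 7.65
position: [0.4579, -0.1416, 0.0342]
tool_rot: [3.142, -0.0, 3.015]
force: [0.7, 1.0, 1.4]
grip_width: -0.0002
finger_force: 0.5
```

```bash
python3 - <<'E'
from h import *
st()
E
```

```text
t 7.65 jig [-69.2 -76.6] z 34.2 yaw-jig 180.01 rp [ 3.142 -0.   ] F [0.7 1.  1.4] q [ 0.13  0.63  0.06  2.11 -0.1   0.4   1.71]
```

Call:
play_rows([
  [-0.003,-0.001,0,0,0,0,1],
  [-0.006,-0.002,0,0,0,0,1],
  [-0.009,-0.003,0,0,0,0,1],
  [-0.012,-0.004,0,0,0,0,1],
  [-0.012,-0.004,0,0,0,0,1],
])

```text
clock: 8.15
position: [0.4622, -0.1445, 0.034]
tool_rot: [-3.141, -0.003, 3.015]
force: [-8.2, -0.1, 2.7]
grip_width: 0.0001
finger_force: 3.6
```

```bash
python3 - <<'E'
from h import *
st()
E
```

```text
t 8.15 jig [-64.6 -78.9] z 34.0 yaw-jig 179.98 rp [-3.141e+00 -3.000e-03] F [-8.2 -0.1  2.7] q [ 0.13  0.64  0.06  2.1  -0.09  0.41  1.71]
```

Jamming now (8 N). I'll keep going until the pin stops it hard.

Call:
play_rows([
  [-0.003,-0.001,0,0,0,0,1],
  [-0.006,-0.002,0,0,0,0,1],
  [-0.008,-0.003,0,0,0,0,1],
  [-0.008,-0.003,0,0,0,0,1],
])

```text
clock: 8.55
position: [0.4651, -0.1465, 0.0339]
tool_rot: [-3.141, -0.004, 3.014]
force: [-11.5, 0.3, 5.1]
grip_width: -0.0002
finger_force: 5.4
```

```bash
python3 - <<'E'
from h import *
st()
E
```

```text
t 8.55 jig [-61.4 -80.5] z 33.9 yaw-jig 179.97 rp [-3.141 -0.004] F [-11.5   0.3   5.1] q [ 0.13  0.64  0.06  2.09 -0.09  0.42  1.72]
```

Call:
play_rows([
  [-0.003,-0.001,0,0,0,0,1],
  [-0.006,-0.002,0,0,0,0,1],
  [-0.006,-0.002,0,0,0,0,1],
])

```text
clock: 8.85
position: [0.4663, -0.1474, 0.0337]
tool_rot: [3.141, -0.007, 3.014]
force: [-21.7, 4.4, 11.7]
grip_width: 0.0002
finger_force: 10.0
```

```bash
python3 - <<'E'
from h import *
st()
E
```

```text
t 8.85 jig [-60.1 -81.3] z 33.7 yaw-jig 179.97 rp [ 3.141 -0.007] F [-21.7   4.4  11.7] q [ 0.14  0.64  0.06  2.08 -0.09  0.43  1.72]
```

Call:
play_rows([
  [0.03,0,0,0,0,0,1],
  [0.05,0,-0.02,0,0,0,1],
  [0.05,0,-0.12,0,0,0,1],
  [0.05,0.04,-0.21,0,0,0,1],
  [0.03,0.13,-0.22,0,0,0,1],
  [0,0.22,-0.22,0,0,0,1],
  [-0.03,0.31,-0.22,0,0,0,1],
  [-0.06,0.4,-0.22,0,0,0,1],
  [-0.085,0.49,-0.22,0,0,0,1],
  [-0.089,0.58,-0.22,0,0,0,1],
])

```text
clock: 9.85
position: [0.5521, 0.1362, 0.1453]
tool_rot: [3.141, 0.002, 3.015]
force: [-0.2, -0.3, -0.9]
grip_width: 0.0001
finger_force: 0.0
```

```bash
python3 - <<'E'
from h import *
st(); im=save("top","t3")
cv2.imwrite("pics/crop3.png",cv2.resize(im[155:285,230:415,::-1],None,fx=4.3,fy=4.3,interpolation=cv2.INTER_CUBIC))
E
```

```text
t 9.85 jig [-10.8 210.8] z 145.3 yaw-jig 179.98 rp [3.141e+00 2.000e-03] F [-0.2 -0.3 -0.9] q [-0.41  0.54  0.09  1.84 -0.07  0.77  1.16]
```

View pics/crop3.png

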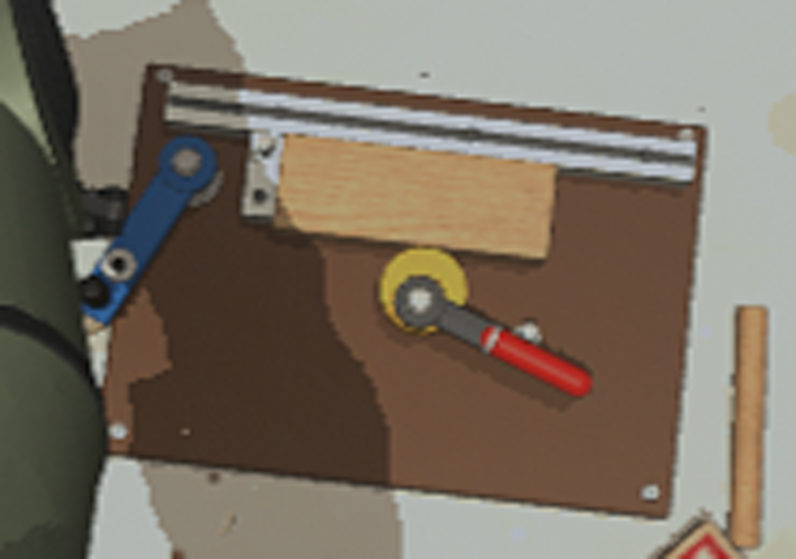

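The lever is against its pin (tip at crop px (590,385), pin at (528,332)). The block is tight in the corner of fence and stop. Next I'll descend beside the bush knob and plan its arc.

Call:
play_rows([
  [0,0.006,0.05,0,0,0,1],
  [0,0.006,0.1,0,0,0,1],
  [0,0.006,0.126,0,0,0,1],
  [0,0.006,0.126,0,0,0,1],
])

```text
clock: 10.3
position: [0.5506, 0.137, 0.0805]
tool_rot: [-3.141, -0.002, 3.015]
force: [0.5, -0.5, 0.7]
grip_width: 0.0004
finger_force: 0.0
```

```bash
python3 - <<'E'
from h import *
st(); c=cal("top"); t=w2j(ray("top",590/4.3+229.6,386/4.3+154.6,.052,c))-[-13.5,-10]; print("lever",np.degrees(np.arctan2(t[1],t[0]))%360)
p=w2j(observe()["position"]); a=np.array([53,140]); ds=np.linspace(5,40,3501)
for b in list(np.arange(.1,2.01,.14))+[2.0,2.05,2.094]:
    t=np.radians(150)+b; u=np.array([np.cos(t),np.sin(t)]); n=np.array([u[1],-u[0]])
    g=np.hypot(np.maximum(ds*abs(n[0])-11,0),np.maximum(ds*abs(n[1])-15.3,0)); d=ds[np.argmax(g>=9)]
    q=a+98*u+n*d; print(round(b,2),q.round(1),((q-p)*[-1,1]/500).round(3).tolist())
E
```

```text
t 10.3 jig [-12.5 211.4] z 80.5 yaw-jig 180.0 rp [-3.141e+00 -2.000e-03] F [ 0.5 -0.5  0.7] q [-0.4   0.64  0.08  1.87 -0.08  0.64  1.17]
lever 250.37628677489542
0.1 [-25.4 204.6] [0.026, -0.014]
0.24 [-34.  191.7] [0.043, -0.039]
0.38 [-40.5 178.3] [0.056, -0.066]
0.52 [-44.9 164.7] [0.065, -0.094]
0.66 [-47.4 151. ] [0.07, -0.121]
0.8 [-48.2 137.6] [0.071, -0.148]
0.94 [-47.4 124.7] [0.07, -0.174]
1.08 [-44.9 111.8] [0.065, -0.199]
1.22 [-39.9  98.4] [0.055, -0.226]
1.36 [-32.3  85. ] [0.04, -0.253]
1.5 [-21.9  72.3] [0.019, -0.278]
1.64 [-10.   61.7] [-0.005, -0.299]
1.78 [ 2.7 53.3] [-0.03, -0.316]
1.92 [16. 47.] [-0.057, -0.329]
2.0 [23.8 44.3] [-0.072, -0.334]
2.05 [28.7 43. ] [-0.082, -0.337]
2.09 [33. 42.] [-0.091, -0.339]
```

Call:
play_rows([
  [0.026,-0.014,0,0,0,0,1],
  [0.043,-0.039,0,0,0,0,1],
  [0.056,-0.066,0,0,0,0,1],
  [0.065,-0.094,0,0,0,0,1],
  [0.07,-0.121,0,0,0,0,1],
  [0.071,-0.148,0,0,0,0,1],
  [0.07,-0.174,0,0,0,0,1],
  [0.065,-0.199,0,0,0,0,1],
  [0.055,-0.226,0,0,0,0,1],
  [0.055,-0.226,0,0,0,0,1],
])

```text
clock: 11.3
position: [0.5101, 0.0263, 0.0813]
tool_rot: [-3.141, 0.0, 3.013]
force: [-0.5, 0.8, -0.2]
grip_width: -0.0001
finger_force: 0.0
```

```bash
python3 - <<'E'
from h import *
st(); im=save("scene","s4"); cv2.imwrite("pics/s4c.png",cv2.resize(im[150:330,240:460,::-1],None,fx=3.3,fy=3.3))
E
```

```text
t 11.3 jig [-38.6  96.6] z 81.3 yaw-jig 179.86 rp [-3.141  0.   ] F [-0.5  0.8 -0.2] q [-0.22  0.57  0.06  2.02 -0.06  0.55  1.34]
```

View pics/s4c.png

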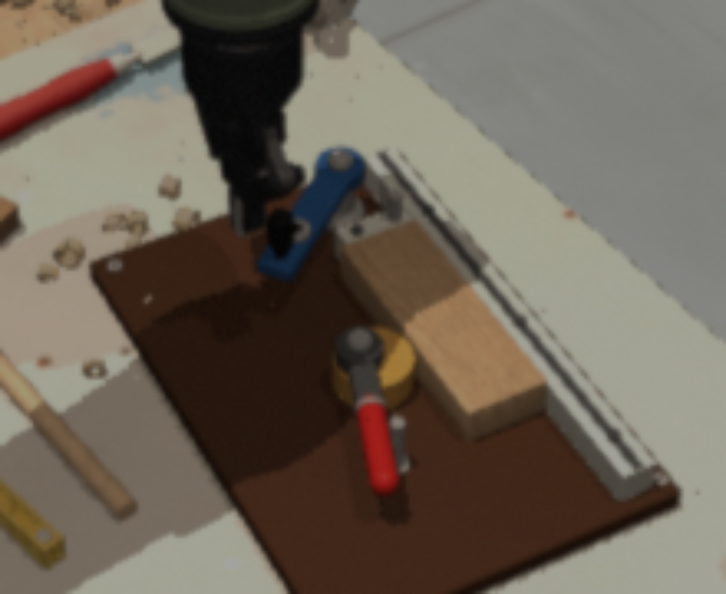

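The knob is being driven (crop px (282,235)), and the lever is on its pin. I'll continue the arc and slow down near the end.

Call:
play_rows([
  [-0.014,-0.025,0,0,0,0,1],
  [-0.035,-0.05,0,0,0,0,1],
  [-0.059,-0.072,0,0,0,0,1],
  [-0.084,-0.088,0,0,0,0,1],
  [-0.1,-0.096,0,0,0,0,1],
  [-0.111,-0.101,0,0,0,0,1],
  [-0.12,-0.104,0,0,0,0,1],
  [-0.127,-0.106,0,0,0,0,1],
  [-0.132,-0.108,0,0,0,0,1],
  [-0.132,-0.108,0,0,0,0,1],
])

```text
clock: 12.35
position: [0.5685, -0.033, 0.0813]
tool_rot: [3.142, 0.0, 3.015]
force: [-0.4, -0.2, -0.3]
grip_width: 0.0002
finger_force: 0.0
```

```bash
python3 - <<'E'
from h import *
st()
E
```

```text
t 12.35 jig [26.8 45. ] z 81.3 yaw-jig 180.02 rp [3.142 0.   ] F [-0.4 -0.2 -0.3] q [-0.09  0.64  0.06  1.87 -0.06  0.64  1.45]
```

Next I'll push along jig +x in small steps until it meets the pin.

Call:
play_rows([
  [-0.004,-0.002,0,0,0,0,1],
  [-0.008,-0.004,0,0,0,0,1],
  [-0.011,-0.005,0,0,0,0,1],
  [-0.013,-0.005,0,0,0,0,1],
  [-0.013,-0.005,0,0,0,0,1],
])

```text
clock: 12.85
position: [0.5746, -0.0365, 0.0813]
tool_rot: [-3.142, 0.0, 3.015]
force: [-0.4, 0.1, 0.7]
grip_width: 0.0003
finger_force: 0.0
```

```bash
python3 - <<'E'
from h import *
st()
E
```

```text
t 12.85 jig [33.3 42.4] z 81.3 yaw-jig 180.01 rp [-3.142  0.   ] F [-0.4  0.1  0.7] q [-0.08  0.65  0.06  1.85 -0.06  0.65  1.46]
```

Call:
play_rows([
  [-0.003,0,0,0,0,0,1],
  [-0.006,0,0,0,0,0,1],
  [-0.006,0,0,0,0,0,1],
])

```text
clock: 13.15
position: [0.5754, -0.0367, 0.081]
tool_rot: [-3.141, -0.004, 3.015]
force: [-13.3, 1.0, 9.6]
grip_width: 0.0002
finger_force: 6.7
```

```bash
python3 - <<'E'
from h import *
st()
E
```

```text
t 13.15 jig [34.1 42.2] z 81.0 yaw-jig 180.01 rp [-3.141 -0.004] F [-13.3   1.    9.6] q [-0.08  0.65  0.06  1.84 -0.06  0.65  1.46]
```

It hit a hard stop at 13 N. I'll retreat and check.

Call:
play_rows([
  [0.03,0,0,0,0,0,1],
  [0.07,0,0,0,0,0,1],
  [0.08,0,-0.09,0,0,0,1],
  [0.08,0.03,-0.18,0,0,0,1],
  [0.08,0.12,-0.26,0,0,0,1],
  [0.08,0.21,-0.28,0,0,0,1],
  [0.08,0.3,-0.28,0,0,0,1],
  [0.08,0.39,-0.28,0,0,0,1],
  [0.08,0.48,-0.28,0,0,0,1],
  [0.08,0.48,-0.28,0,0,0,1],
])

```text
clock: 14.15
position: [0.5673, 0.2134, 0.2209]
tool_rot: [3.139, -0.001, 3.022]
force: [-0.4, -1.1, 0.1]
grip_width: -0.0
finger_force: 0.0
```

```bash
python3 - <<'E'
from h import *
st(); im=save("top","t5")
cv2.imwrite("pics/crop5.png",cv2.resize(im[155:285,230:415,::-1],None,fx=4.3,fy=4.3,interpolation=cv2.INTER_CUBIC))
E
```

```text
t 14.15 jig [ -5.5 289.3] z 220.9 yaw-jig 180.43 rp [ 3.139e+00 -1.000e-03] F [-0.4 -1.1  0.1] q [-0.49  0.5   0.05  1.67 -0.03  0.97  1.02]
```

View pics/crop5.png

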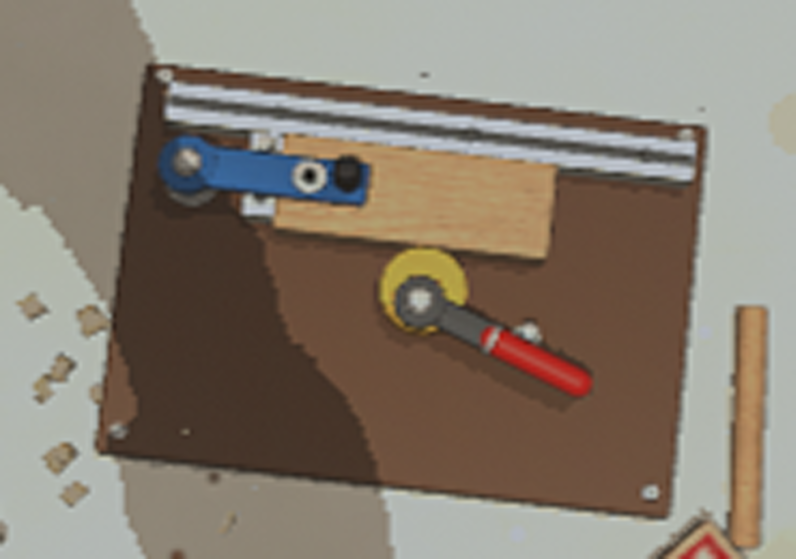

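The bush arm lies along the block at its rest pin, the lever is on its pin and the block is seated. I'll hand in.

```bash
python3 -c "
from workcell import *
print(job_done())"
```

```text
the job is handed in; nothing more can be done
None
```

The job is done and handed in at about 14 s: the block is seated against the fence and end stop, the cam lever is on its pin, and the bush arm is at its rest pin over the block. The script gave no verdict on the result.

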